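Strip the gearbox cap and box up the parts

TASK

The gearbox is going to be stripped down: unscrew the fill cap on its top, lift it off, and put it in the open parts box together with every loose hex plug that stands on the bench. Then swing the lid of the parts box shut and turn the turnbutton across over the lid to lock it. Leave the spanner, screwdriver and pliers at the front of the bench where they are.

Things in the scene. Friction and masses are not known exactly. Their poses are not given: they have to be found in the camera images.
- gearbox: grey cast gearbox fixed to the bench, foot 180 x 130 mm, housing 140 x 110 mm, top face 85 mm above the bench; a short shaft sticks out of its +x side at 45 mm height. Origin: centre of its underside on the bench, z up. On its top centre a round steel filler neck, 51 mm across, to 105 mm height, carries the fill cap.
- fill_cap: round black knurled screw cap: skirt 54 mm in diameter and 26 mm high, below it a 34 mm threaded plug 14 mm long; 90 g. Origin: centre of the plug's lower end, z along the cap's axis; skirt from z = 14 to 40 mm. It starts screwed home on the gearbox neck, origin 91 mm above the bench, skirt from 105 to 131 mm height. Its thread needs about 0.07 N m and stays where it is left.
- cap_thread (a joint): turn of the cap's thread in the gearbox, rad: 0 screwed home, grows as the cap is turned counterclockwise seen from above, stop at 6.28 (one full turn); the cap rises 7 mm over that. The thread holds the cap for most of the turn; from 5.9 to the stop it can be lifted straight off. While the cap is on, it turns with the cap; afterwards it has no meaning.
- parts_box: open-topped plywood box fixed to the bench, outside 160 mm (its x) x 220 mm (its y) x 70 mm high, walls and floor 6 mm. Origin: centre of its underside on the bench, z up; the lid hinge is along its +x side, the turnbutton is at the middle of its -x side, outside the wall.
- box_floor (a point): centre of the inner floor of the parts box, 6 mm above the bench; the inside is 148 x 208 mm, axes as the box
- box_lid (a joint): angle of the box lid, rad: 0 shut, 1.57 upright, up to 1.88 leaning back (stop). Plywood lid 163 x 220 x 8 mm, 220 g, hinge along the box's y axis; it starts leaning back beyond upright, and once brought forward past upright it falls shut by its own weight in about a second.
- lid_hinge (a point): middle of the lid's hinge axis (82 mm from the box's centre along its +x, 70 mm above the bench), axes as the box
- lid_edge (a point): middle of the lid's free edge, 163 mm from the hinge axis, half-way through its thickness; turns with the lid: its x axis points from the free edge to the hinge, its z axis out of the lid's outer face (upward when shut, to the box's +x side when the lid is upright)
- turnbutton (a joint): turn of the turnbutton about its vertical axis, rad: 0 along the box's front (long arm points to the box's +y), clear of the lid; grows clockwise seen from above; 1.57 = long arm points to the box's +x, across the lid; stops at -0.05 and 1.75. Needs about 0.05 N m, stays where it is left.
- wing (a point): centre of the turnbutton's upright thumb wing, on the turning axis, 97 mm above the bench, 93 mm from the box's centre to its -x. The wing is 11 mm thick, 38 mm long, from 87 to 108 mm above the bench; point axes turn with it: y along the wing and the long arm (reaches 44 mm from the axis), x across its thickness
- plug_1: steel hex plug standing on its head: hex head 30 mm across flats and 14 mm high, above it a threaded shank 18 mm in diameter up to 36 mm, 100 g. Origin: centre of the head's underside, z along the shank. One to three plugs are there.
- plug_2: hex plug like plug_1
- plug_3: hex plug like plug_1
- spanner_17: combination spanner 33 x 225 x 9 mm lying at the front of the bench (bystander, leave alone); origin: centre of its underside
- screwdriver_red: red screwdriver 29 x 208 x 29 mm lying at the front of the bench (bystander, leave alone); origin: centre of its underside
- pliers: red pliers 38 x 170 x 14 mm lying at the front of the bench (bystander, leave alone); origin: centre of its underside
Mind the look-alikes: they are no part of the job. Leave any orange look-alike of the plug_2 alone. There is more than one size of the fill_cap; the one meant has the size given above.

How it is judged:
On the way, in this order (a step that is already met when the one before it is completed fails the run):
1. the fill cap is unscrewed and lifted clear of the gearbox neck (distance between fill_cap and gearbox above 0.13 m), for 0.1 s.
2. the cap and all the plugs are in the box and the lid is shut (x of fill_cap in the frame of box_floor between -0.075 and 0.075 m and y of fill_cap in the frame of box_floor between -0.105 and 0.105 m and z of fill_cap in the frame of box_floor between -0.01 and 0.05 m and x of plug_1 in the frame of box_floor between -0.075 and 0.075 m and y of plug_1 in the frame of box_floor between -0.105 and 0.105 m and z of plug_1 in the frame of box_floor between -0.01 and 0.05 m and x of plug_2 in the frame of box_floor between -0.075 and 0.075 m and y of plug_2 in the frame of box_floor between -0.105 and 0.105 m and z of plug_2 in the frame of box_floor between -0.01 and 0.05 m and x of plug_3 in the frame of box_floor between -0.075 and 0.075 m and y of plug_3 in the frame of box_floor between -0.105 and 0.105 m and z of plug_3 in the frame of box_floor between -0.01 and 0.05 m and value of joint box_lid below 0.06 rad), for 0.2 s.
3. the turnbutton is turned across over the shut lid (value of joint box_lid below 0.06 rad and value of joint turnbutton above 1.25 rad), for 0.2 s.
At the end, for the whole second after the job is handed in: Cap and every plug present lie at rest inside the parts box, the lid is shut (within 0.06 rad), and the turnbutton is at more than 1.25 rad, across over the lid, at rest (all of step 3 and x of fill_cap in the frame of box_floor between -0.075 and 0.075 m and y of fill_cap in the frame of box_floor between -0.105 and 0.105 m and z of fill_cap in the frame of box_floor between -0.01 and 0.05 m and x of plug_1 in the frame of box_floor between -0.075 and 0.075 m and y of plug_1 in the frame of box_floor between -0.105 and 0.105 m and z of plug_1 in the frame of box_floor between -0.01 and 0.05 m and x of plug_2 in the frame of box_floor between -0.075 and 0.075 m and y of plug_2 in the frame of box_floor between -0.105 and 0.105 m and z of plug_2 in the frame of box_floor between -0.01 and 0.05 m and x of plug_3 in the frame of box_floor between -0.075 and 0.075 m and y of plug_3 in the frame of box_floor between -0.105 and 0.105 m and z of plug_3 in the frame of box_floor between -0.01 and 0.05 m and velocity of joint turnbutton below 0.1 rad/s and linear speed of each of fill_cap, plug_1, plug_2, plug_3 below 0.05 m/s); the robot touches nothing.
It fails at once if the spanner, screwdriver or pliers is moved by more than 4 cm (distance of any of spanner_17, screwdriver_red, pliers from where it was at the start of the episode above 0.04 m).
Of plug_1, plug_2, plug_3 only 1 to 3 are there at a start; the rules pass over those that are not, and their reading is None.
At some moment in a run one of plug_1, plug_2, plug_3 may be knocked a few centimetres aside while the robot is not near it.
Once in a run the grip may slacken for a moment while it holds something.
It also fails if it takes over 210 s, if anything falls off the work surface, if the arm or the gripper's body presses on something with over 40 N, if the wrist force passes 120 N, or if a joint passes its speed limit or range.

ROBOT

A 7-joint arm with a two-finger parallel gripper is mounted at the origin on a cart in front of the work surface, level with it; the furniture and walls round the work are solid. World frame = base frame: x ahead of the robot, y to its left, z up, the work surface at z = 0. Lengths are in m, angles in rad, forces in N, time in s.
With the tool pointing down it reaches from about 0.4 to 0.85 m from the base axis. Payload 10.4 kg.
Tool frame: the origin (TCP) lies at the very end of the fingers, on their centre line; the grasp point (between the pads) lies 19 mm behind it (r.pinch_z is the distance from the TCP to the grasp point, in m); z points along the fingers, y is the line along which they close (so a half turn about z gives the same grasp; the last joint's range is limited). The gripper opens to 87 mm and grips with 3 to 60 N. Pads are 19 mm wide; open, the fingers measure 117 mm over their backs; the gripper's body (75 mm by 190 mm) begins 51 mm behind the grasp point.
Start: joints at [-1.154, 0.332, -0.065, 1.46, 0.022, 1.35, -0.088], TCP at [0.266, 0.566, 0.223] pointing down, gripper open.
Joint ranges: [-2.6, 2.6], [-0.5, 2.12], [-1.47, 1.34], [0.16, 2.42], [-1.27, 4.41], [0.06, 2.06], [-2.6, 2.6]. Speed limits (rad/s): [2.22, 2.22, 2.79, 2.79, 3.14, 3.14, 3.14].

INTERFACE

Orientations are given as a unit quaternion [x, y, z, w].
In Python, from bench import r, camera gives the robot as it stands. The module is installed in compiled form; this text tells all that it offers.
- The arm moves only by the shell command python3 -m pendant 'ROWS' [FORCE]. ROWS is JSON, a list of rows, each an object with "dp": the shift along the tool's x, y, z as a fraction of full scale, a list of three; "rotation": the turn, a rotation vector about the tool's x, y, z as a fraction of full scale, a list of three; "jaw": the opening, from 0 (shut) to 1 (fully open). A call has 1 to 8 rows; each row is the pose to reach, as a shift and turn from the pose commanded when the call began, along the tool's axes at that moment, turning the shorter way round; what a row does not reach only later rows make up. Full scale, the value 1, is 0.15 m for a shift and 2 pi rad for a turn. A row lasts 1/8 s, in which the tool goes at most 62.5 mm and 10.7 degrees, less where a joint would pass 70% of its speed; a pose out of reach is approached as far as the arm can. A call with a number of a shift or a turn outside -1 to 1 is refused whole. A call with a gripper value outside its range is refused whole. The fingers move at their own pace and stop on an object; FORCE is the grip in N (left out, the last holds). Time passes only in rows, so rows that repeat a pose let the fingers close. It gives the time, the measured TCP pose, the force, the opening and the grip force at its end, in the units of the state.
- r.read_state(): the state, without advancing time (a new reading comes with each control period).
- camera(name): name is "scene" or "top"; returns a dict with "image" (400x640x3 uint8, red, green, blue), "z_map" (400x640 float32, m along the optical axis (not along the pixel's ray), 0 where there is no reading), "mtx" (3x3 intrinsics, pixels), "T" (4x4, takes a point from camera to world coordinates). Camera axes: x right, y down, z forward; pixel columns grow to the right and rows downward; lengths in m; the calibration is good to about 2 mm. A picture is of the moment at which its call begins.
- r.close_job(): hands the job in; it is judged then, once.
The state is a dict: "time": time; "joint_positions": joint angles; "joint_vel": joint speeds; "joint_torque": joint torques, N m; "ee_pos": TCP position; "eef_rot": TCP orientation; "ft_force": force on the tool from outside, world axes, zero at the start; "torque": the same for the moment, N m; "width": finger opening in m; "grip_force": force on a finger pad.
Only numpy, scipy, OpenCV 4.12 (cv2) and the standard library are available. Lean on these libraries where they do the work, as an engineer would, in place of code of your own. Each camera call takes 0.05 s, during which the arm holds its last target. There are 200 camera calls.

## Working session

There is one attempt and no reset: what is moved stays moved. The work goes in short steps, Python scripts to look and compute and a shell command to move; the robot and the scene stay as the last step left them, time stands still between calls to the robot, and variables do not carry over. Pictures are saved under pics/ and viewed, at most 14 in all, crops included, and the job is handed in when it is done.

```bash
mkdir -p pics; cat > h.py <<'E'
import numpy as np, cv2
from bench import r, camera
from scipy.spatial.transform import Rotation as R
def world(c):
    z=c["z_map"]; K=c["mtx"]; v,u=np.mgrid[:400,:640]
    P=np.stack([(u-K[0,2])/K[0,0]*z,(v-K[1,2])/K[1,1]*z,z,np.ones_like(z)],-1)@c["T"].T
    P[z==0]=np.nan
    return P[...,:3]
def ray(c,u,v,h):
    d=c["T"][:3,:3]@np.linalg.inv(c["mtx"])@[u,v,1]; o=c["T"][:3,3]
    return o+d*(h-o[2])/d[2]
def save(c,n,box=None,k=1):
    im=c["image"][...,::-1]
    if box: im=im[box[1]:box[3],box[0]:box[2]]
    cv2.imwrite("pics/"+n,cv2.resize(im,None,fx=k,fy=k,interpolation=cv2.INTER_CUBIC))
def tool(p,yaw=None):
    """shift in tool axes as fraction to world point p, and yaw turn fraction to bring tool y line to yaw (rad)"""
    s=r.read_state(); T=R.from_quat(s["eef_rot"]); 
    d=T.inv().apply(np.array(p)-s["ee_pos"])/0.15
    y=T.apply([0,1,0]); cur=np.arctan2(y[1],y[0])
    print("pos",np.round(s["ee_pos"],4),"yaw",round(cur,4),"z",np.round(T.apply([0,0,1]),3),"dp",np.round(d,4))
    if yaw is not None:
        a=(yaw-cur+np.pi/2)%np.pi-np.pi/2
        print("turn tool z frac",-a/2/np.pi, "j7",s["joint_positions"][6])
E
python3 - <<'E'
from h import *
for n in("scene","top"):
    c=camera(n); save(c,n+".png"); np.save(n+".npy",c,allow_pickle=True); print(n,c["T"].round(3).tolist(),c["mtx"].tolist())
print(r.read_state(),r.pinch_z)
E
```

```text
scene [[0.866, -0.239, 0.439, -0.033], [-0.499, -0.442, 0.745, -0.886], [0.016, -0.865, -0.502, 0.668], [0.0, 0.0, 0.0, 1.0]] [[420.62044274516126, 0.0, 314.7727527931006], [0.0, 420.62044274516126, 202.94401316774676], [0.0, 0.0, 1.0]]
top [[-0.011, -0.994, 0.106, 0.346], [-1.0, 0.011, 0.001, -0.011], [-0.003, -0.106, -0.994, 1.328], [0.0, 0.0, 0.0, 1.0]] [[405.1908377658097, 0.0, 318.9628295054195], [0.0, 405.1908377658097, 194.91801052135293], [0.0, 0.0, 1.0]]
{'time': 0.1, 'joint_positions': array([-1.15362089,  0.33276806, -0.06466859,  1.46087859,  0.02160651,
        1.3498953 , -0.08847595]), 'joint_vel': array([-0.0004197 , -0.00035461,  0.00055348, -0.00230726,  0.0012278 ,
        0.00034455, -0.00015523]), 'joint_torque': array([ 1.68288207e-03, -6.24541283e+01,  2.48413399e-02, -3.90719426e+01,
       -6.14064583e-02,  3.65170150e-02,  1.31943685e-05]), 'ee_pos': array([0.26595751, 0.56519907, 0.22184864]), 'eef_rot': array([ 2.18112460e-01,  9.75923441e-01, -6.18960382e-04, -9.99983658e-05]), 'ft_force': array([-0.86469377,  0.34522061, -0.42133251]), 'torque': array([ 0.02574395, -0.00828263,  0.03557304]), 'grip_force': 0.0, 'width': 0.08707140078726984} 0.0187
```

View pics/scene.png

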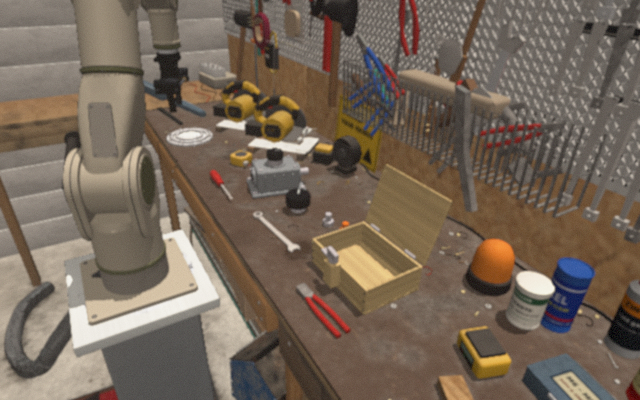

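View pics/top.png

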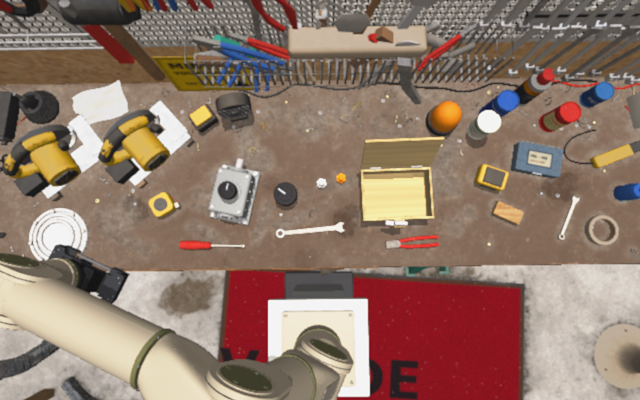

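The scene view has the gearbox with its cap at (274,155), a loose black cap at (297,200), a silver plug at (328,218), an orange one at (346,224), and the box at (365,265). The top view has the gearbox at (233,192), its cap at (228,190), the loose cap at (285,194), the silver plug at (321,183), the orange look-alike at (341,178), and the turnbutton at (397,223). Next is an enlarged crop to check the candidates.

```bash
python3 - <<'E'
from h import *
t=np.load("top.npy",allow_pickle=True).item(); s=np.load("scene.npy",allow_pickle=True).item()
save(t,"crop1.png",(190,130,450,260),3)
for n,c in(("top",t),("scene",s)):
    P=world(c); im=c["image"].astype(int); mx,mn=im.max(-1),im.min(-1)
    reg=(P[...,0]>.3)&(P[...,0]<.75)&(abs(P[...,1])<.35)
    for nm,m in (("dark",(mx<50)&(P[...,2]>.02)),("bright",(mn>130)&(P[...,2]>.008)),("orange",(im[...,0]>180)&(im[...,2]<70)&(P[...,2]>.008)),("hi",(P[...,2]>.012))):
        k,l,st,ce=cv2.connectedComponentsWithStats((m&reg).astype(np.uint8))
        for i in range(1,k):
            if st[i,4]>12:
                q=P[l==i]; print(n,nm,st[i],ce[i].round(1),"mean",q.mean(0).round(3),"min",q.min(0).round(3),"max",q.max(0).round(3))
E
```

```text
top dark [231 113   9   3  14] [235.5 114.3] mean [0.743 0.255 0.068] min [0.74  0.243 0.062] max [0.745 0.269 0.076]
top dark [209 118   8   7  16] [212.8 121. ] mean [0.733 0.338 0.029] min [0.725 0.328 0.021] max [0.744 0.349 0.037]
top dark [229 188   8  11  19] [233.7 193.5] mean [0.483 0.248 0.116] min [0.468 0.242 0.106] max [0.499 0.26  0.125]
top bright [366 137  75   5 155] [403.4 138.9] mean [ 0.618 -0.245  0.224] min [ 0.612 -0.347  0.219] max [ 0.623 -0.142  0.232]
top bright [ 208  158   52   67 1643] [232.3 191.1] mean [0.495 0.261 0.071] min [0.394 0.188 0.008] max [0.604 0.347 0.133]
top bright [361 165  67   7 180] [393.9 168.4] mean [ 0.561 -0.246  0.069] min [ 0.554 -0.349  0.053] max [ 0.571 -0.141  0.081]
top bright [361 175   2  15  17] [361.9 182.1] mean [ 0.519 -0.144  0.07 ] min [ 0.497 -0.145  0.065] max [ 0.542 -0.14   0.077]
top bright [316 178  10  10  74] [320.6 182.4] mean [ 0.526 -0.015  0.022] min [ 0.512 -0.029  0.008] max [0.542 0.    0.041]
top bright [226 183   3   7  15] [226.9 185.9] mean [0.504 0.265 0.131] min [0.494 0.262 0.123] max [0.514 0
[... 4945 characters left out ...]
 mean [0.741 0.282 0.063] min [0.716 0.225 0.012] max [0.75  0.35  0.131]
scene hi [ 247  147   63   63 2381] [279.3 177.8] mean [0.477 0.207 0.062] min [0.392 0.059 0.012] max [0.599 0.344 0.135]
scene hi [ 312  164  137  143 7845] [383.9 229.3] mean [ 0.538 -0.243  0.109] min [ 0.371 -0.35   0.012] max [ 0.619 -0.067  0.228]
scene hi [217 180  15  19  56] [223.5 187.4] mean [0.323 0.308 0.019] min [0.315 0.234 0.013] max [0.336 0.35  0.026]
scene hi [322 212  12  12  88] [327.5 217.9] mean [ 0.52  -0.021  0.024] min [ 0.506 -0.034  0.012] max [ 0.536 -0.004  0.039]
scene hi [296 282  42  40 320] [312.6 298.4] mean [ 0.323 -0.279  0.014] min [ 0.309 -0.35   0.012] max [ 0.344 -0.221  0.017]
```

View pics/crop1.png

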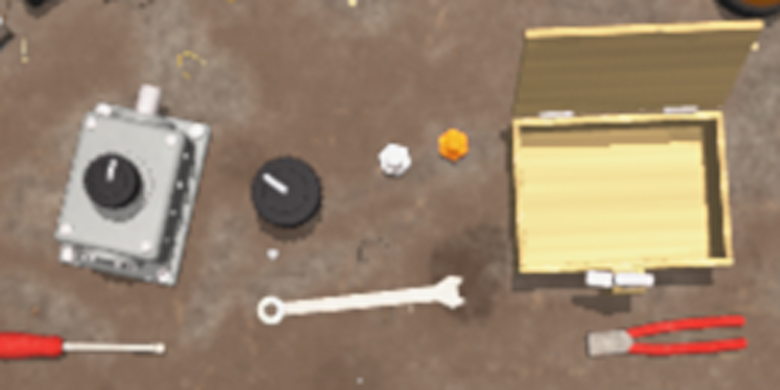

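The gearbox-top cap (228,190) is about 54 mm across. The loose black one (285,194) is clearly larger, so it is a look-alike. The silver hex at (321,183) is the plug, and the orange one at (341,178) is left alone. Now I'll measure precisely and check whether any bench area is hidden from both views.

```bash
cat > m.py <<'E'
from h import *
def circ(P,m,h): 
    pass
def plug(c,col="white"):
    P=world(c); im=c["image"].astype(int)
    m=(im.min(-1)>110)&(P[...,2]>.028)&(P[...,2]<.045)
    return P,m
E
python3 - <<'E'
from h import *
t=np.load("top.npy",allow_pickle=True).item(); s=np.load("scene.npy",allow_pickle=True).item()
for n,c in(("top",t),("scene",s)):
    P=world(c); z=P[...,2]
    for nm,h,cx,cy,rad in(("cap",.131,.5,.26,.06),("loose",.058,.49,.1,.06),("plug",.036,.525,-.017,.04),("wing",.108,.39,-.245,.05)):
        m=(np.hypot(P[...,0]-cx,P[...,1]-cy)<rad)&(abs(z-h)<.006)
        q=P[m]
        uv=np.argwhere(m)[:,::-1].astype(np.float32)
        g=np.array([ray(c,u,v,h) for u,v in uv])[:,:2].astype(np.float32)
        print(n,nm,len(q),"z",np.median(q[:,2]).round(4),"rect",cv2.minAreaRect(g),"circ",cv2.minEnclosingCircle(g), "mean",g.mean(0))
P=world(t); z=P[...,2]
m=(abs(z-.07)<.006)&(P[...,0]>.395)&(P[...,0]<.58)&(P[...,1]<-.12)&(P[...,1]>-.37)
uv=np.argwhere(m)[:,::-1]; g=np.array([ray(t,u,v,.07) for u,v in uv])[:,:2].astype(np.float32)
print("rim",cv2.minAreaRect(g),len(g))
m=(z>.215)&(z<.24)&(abs(P[...,0]-.62)<.03)&(P[...,1]<-.12)&(P[...,1]>-.37)
print("lid edge",P[m].mean(0),P[m].min(0),P[m].max(0))
m=(z>.075)&(z<.12)&(P[...,0]<.42)&(P[...,0]>.36)&(abs(P[...,1]+.24)<.1)
for p,uv in zip(P[m],np.argwhere(m)): print(uv[::-1],p.round(3),t["image"][tuple(uv)])
# hidden bench
H=[]
for x in np.arange(.3,.75,.015):
  for y in np.arange(-.45,.45,.015):
    ok=False
    for c in(t,s):
      Ti=np.linalg.inv(c["T"])
      q=Ti@[x,y,.03,1]; u=c["mtx"]@(q[:3]/q[2]); a,b=int(round(u[0])),int(round(u[1]))
      if 0<=a<640 and 0<=b<400 and c["z_map"][b,a]>q[2]-.02: ok=True
    if not ok: H.append((round(x,3),round(y,3)))
print("hidden",H)
E
```

```text
top cap 251 z 0.1306 rect ((0.49327126145362854, 0.2690226435661316), (0.05130588635802269, 0.05064653605222702), 0.6276856064796448) circ ((0.4941486418247223, 0.268114298582077), 0.027425196021795273) mean [0.4937667  0.26842391]
top loose 340 z 0.0552 rect ((0.4890247583389282, 0.10133609175682068), (0.0695355013012886, 0.06981010735034943), 89.34197235107422) circ ((0.4890228509902954, 0.10129034519195557), 0.037104420363903046) mean [0.48879683 0.10099331]
top plug 27 z 0.0353 rect ((0.5272685289382935, -0.015857793390750885), (0.01601889543235302, 0.016002211719751358), 44.09195327758789) circ ((0.5274778604507446, -0.015006369911134243), 0.008997105993330479) mean [ 0.5275597  -0.01504046]
top wing 48 z 0.1068 rect ((0.39010941982269287, -0.25143590569496155), (0.03615941107273102, 0.008997589349746704), 89.34780883789062) circ ((0.39051467180252075, -0.2514990568161011), 0.01858006976544857) mean [ 0.39047098 -0.25253758]
scene cap 118 z 0.1321 rect ((0.4875414967536926, 0.2626970708370209), (0.06568355113267899, 0.05158455669879913), 63.89980697631836) circ ((0.4889273941516
[... 14760 characters left out ...]
t64(0.72), np.float64(-0.39)), (np.float64(0.72), np.float64(0.39)), (np.float64(0.735), np.float64(-0.45)), (np.float64(0.735), np.float64(-0.435)), (np.float64(0.735), np.float64(-0.42)), (np.float64(0.735), np.float64(-0.405)), (np.float64(0.735), np.float64(-0.39)), (np.float64(0.735), np.float64(0.375)), (np.float64(0.735), np.float64(0.39)), (np.float64(0.75), np.float64(-0.45)), (np.float64(0.75), np.float64(-0.435)), (np.float64(0.75), np.float64(-0.42)), (np.float64(0.75), np.float64(-0.405)), (np.float64(0.75), np.float64(-0.39)), (np.float64(0.75), np.float64(0.36)), (np.float64(0.75), np.float64(0.375)), (np.float64(0.75), np.float64(0.39)), (np.float64(0.75), np.float64(0.405))]
```

```bash
python3 - <<'E'
from h import *
tool([.4935,.2675,.2])
E
```

```text
pos [0.266  0.5652 0.2218] yaw 1.131 z [-0.    -0.001 -1.   ] dp [-2.2175 -1.1498  0.1473]
```

```bash
python3 -m pendant '[{"dp":[-1,-0.52,0],"rotation":[0,0,0],"jaw":1},{"dp":[-1,-0.52,0],"rotation":[0,0,0],"jaw":1},{"dp":[-1,-0.52,0],"rotation":[0,0,0],"jaw":1},{"dp":[-1,-0.52,0],"rotation":[0,0,0],"jaw":1}]' 30; python3 -m pendant '[{"dp":[-1,-0.52,0],"rotation":[0,0,0.23],"jaw":1},{"dp":[-1,-0.52,0],"rotation":[0,0,0.23],"jaw":1},{"dp":[-1,-0.52,0],"rotation":[0,0,0.23],"jaw":1},{"dp":[-1,-0.52,0],"rotation":[0,0,0.23],"jaw":1},{"dp":[-1,-0.52,0],"rotation":[0,0,0.23],"jaw":1},{"dp":[-1,-0.52,0],"rotation":[0,0,0.23],"jaw":1},{"dp":[-1,-0.52,0],"rotation":[0,0,0.23],"jaw":1},{"dp":[-1,-0.52,0],"rotation":[0,0,0.23],"jaw":1}]'
python3 - <<'E'
from h import *
tool([.4935,.2675,.2]); print(r.read_state()["joint_positions"])
E
```

```text
time: 0.6
ee_pos: [0.3716, 0.4276, 0.2225]
eef_rot: [0.221, 0.975, -0.0, 0.001]
ft_force: [-0.2, 0.4, -1.1]
width: 0.087
grip_force: 0.0
time: 1.6
ee_pos: [0.4704, 0.2978, 0.2222]
eef_rot: [0.81, 0.586, -0.0, -0.0]
ft_force: [-0.2, -0.3, -0.2]
width: 0.0869
grip_force: 0.0
pos [0.4704 0.2978 0.2222] yaw -0.3177 z [-0.001 -0.    -1.   ] dp [-0.1439  0.2094  0.1478]
[-0.86869075  0.17898692  0.25273959  1.65901146 -0.04635416  1.31000421
 -0.92552905]
```

```bash
python3 -m pendant '[{"dp":[-0.144,0.209,0],"rotation":[0,0,0.22],"jaw":1},{"dp":[-0.144,0.209,0],"rotation":[0,0,0.22],"jaw":1},{"dp":[-0.144,0.209,0],"rotation":[0,0,0.22],"jaw":1},{"dp":[-0.144,0.209,0],"rotation":[0,0,0.22],"jaw":1},{"dp":[-0.144,0.209,0],"rotation":[0,0,0.22],"jaw":1},{"dp":[-0.144,0.209,0],"rotation":[0,0,0.22],"jaw":1},{"dp":[-0.144,0.209,0],"rotation":[0,0,0.22],"jaw":1},{"dp":[-0.144,0.209,0],"rotation":[0,0,0.22],"jaw":1}]'
python3 - <<'E'
from h import *
tool([.4935,.2675,.106]); print(r.read_state()["joint_positions"])
E
```

```text
time: 2.6
ee_pos: [0.4936, 0.2676, 0.2222]
eef_rot: [0.998, -0.064, -0.0, 0.0]
ft_force: [0.2, 0.7, 0.2]
width: 0.0869
grip_force: 0.0
pos [0.4936 0.2676 0.2222] yaw -1.6989 z [-0.001 -0.    -1.   ] dp [-2.000e-04  8.000e-04  7.745e-01]
[-0.93272224  0.1935777   0.40746753  1.65389589 -0.07913859  1.3110017
 -2.21057482]
```

```bash
python3 -m pendant '[{"dp":[0,0,0.4],"rotation":[0,0,0],"jaw":1},{"dp":[0,0,0.6],"rotation":[0,0,0],"jaw":1},{"dp":[0,0,0.77],"rotation":[0,0,0],"jaw":1},{"dp":[0,0,0.77],"rotation":[0,0,0],"jaw":0.7},{"dp":[0,0,0.77],"rotation":[0,0,0],"jaw":0.5},{"dp":[0,0,0.77],"rotation":[0,0,0],"jaw":0.4},{"dp":[0,0,0.77],"rotation":[0,0,0],"jaw":0.4},{"dp":[0,0,0.77],"rotation":[0,0,0],"jaw":0.4}]' 30
```

```text
time: 3.6
ee_pos: [0.4946, 0.2667, 0.1078]
eef_rot: [0.998, -0.063, 0.0, -0.0]
ft_force: [-0.4, 0.2, 4.4]
width: 0.0534
grip_force: 30.0
```

```bash
A='see'; python3 -m pendant '[{"dp":[0,0,-0.001],"rotation":[0,0,-0.029],"jaw":0.4},{"dp":[0,0,-0.003],"rotation":[0,0,-0.058],"jaw":0.4},{"dp":[0,0,-0.004],"rotation":[0,0,-0.087],"jaw":0.4},{"dp":[0,0,-0.005],"rotation":[0,0,-0.116],"jaw":0.4},{"dp":[0,0,-0.007],"rotation":[0,0,-0.145],"jaw":0.4},{"dp":[0,0,-0.008],"rotation":[0,0,-0.174],"jaw":0.4},{"dp":[0,0,-0.009],"rotation":[0,0,-0.203],"jaw":0.4},{"dp":[0,0,-0.011],"rotation":[0,0,-0.232],"jaw":0.4}]'
python3 - <<'E'
from h import *
tool([.4935,.2675,.106]); s=r.read_state(); print(s["joint_positions"],s["torque"])
c=camera("top"); save(c,"a1.png",(200,150,270,230),6)
E
```

```text
time: 4.6
ee_pos: [0.4929, 0.269, 0.1092]
eef_rot: [0.784, 0.621, 0.0, -0.002]
ft_force: [-6.5, 5.3, 4.3]
width: 0.0538
grip_force: 30.0
pos [0.4929 0.269  0.1092] yaw -0.2308 z [-0.002  0.003 -1.   ] dp [-0.0087  0.0065  0.0214]
[-0.73661456  0.28345207  0.18405066  1.77886208 -0.06174416  1.08435346
 -0.7617119 ] [ 1.37965673  1.75453583 -0.07522137]
```

```bash
python3 -m pendant '[{"dp":[0,0,-0.001],"rotation":[0,0,-0.029],"jaw":0.4},{"dp":[0,0,-0.003],"rotation":[0,0,-0.058],"jaw":0.4},{"dp":[0,0,-0.004],"rotation":[0,0,-0.087],"jaw":0.4},{"dp":[0,0,-0.005],"rotation":[0,0,-0.116],"jaw":0.4},{"dp":[0,0,-0.007],"rotation":[0,0,-0.145],"jaw":0.4},{"dp":[0,0,-0.008],"rotation":[0,0,-0.174],"jaw":0.4},{"dp":[0,0,-0.009],"rotation":[0,0,-0.203],"jaw":0.4},{"dp":[0,0,-0.011],"rotation":[0,0,-0.232],"jaw":0.4}]'
python3 - <<'E'
from h import *
tool([.4935,.2675,.106]); s=r.read_state(); print(s["joint_positions"],s["torque"])
E
```

```text
time: 5.65
ee_pos: [0.4909, 0.2676, 0.1107]
eef_rot: [0.171, 0.985, -0.0, -0.003]
ft_force: [-15.7, -1.0, 13.5]
width: 0.0537
grip_force: 30.0
pos [0.4909 0.2676 0.1107] yaw 1.2268 z [-0.006  0.    -1.   ] dp [-0.0167  0.005   0.031 ]
[-5.71336087e-01  2.81640250e-01 -8.73964919e-03  1.76972500e+00
 -8.86361451e-04  1.09503976e+00  6.47474371e-01] [-0.22241055  3.84973469 -0.07529593]
```

```bash
python3 -m pendant '[{"dp":[0.01,-0.003,-0.001],"rotation":[0,0,-0.029],"jaw":0.4},{"dp":[0.019,-0.007,-0.003],"rotation":[0,0,-0.058],"jaw":0.4},{"dp":[0.019,-0.007,-0.004],"rotation":[0,0,-0.087],"jaw":0.4},{"dp":[0.019,-0.007,-0.005],"rotation":[0,0,-0.116],"jaw":0.4},{"dp":[0.019,-0.007,-0.007],"rotation":[0,0,-0.145],"jaw":0.4},{"dp":[0.019,-0.007,-0.008],"rotation":[0,0,-0.174],"jaw":0.4},{"dp":[0.019,-0.007,-0.009],"rotation":[0,0,-0.203],"jaw":0.4},{"dp":[0.019,-0.007,-0.011],"rotation":[0,0,-0.232],"jaw":0.4}]'
python3 - <<'E'
from h import *
tool([.4925,.267,.1127]); s=r.read_state(); print(s["joint_positions"],s["torque"])
E
```

```text
time: 6.65
ee_pos: [0.4912, 0.2652, 0.1125]
eef_rot: [-0.527, 0.85, -0.001, -0.001]
ft_force: [-1.7, -5.3, 5.4]
width: 0.0534
grip_force: 30.0
pos [0.4912 0.2652 0.1125] yaw 2.6816 z [-0.001 -0.002 -1.   ] dp [-0.0144 -0.0027 -0.0016]
[-0.41022299  0.28451787 -0.1945893   1.76494308  0.06205921  1.09928401
  2.05614075] [-1.08191079  0.72356943 -0.10526242]
```

```bash
python3 -m pendant '[{"dp":[0,0,0],"rotation":[0,0,0],"jaw":1},{"dp":[0,0,0],"rotation":[0,0,0],"jaw":1},{"dp":[0,0,0],"rotation":[0,0,0],"jaw":1},{"dp":[0,0,0],"rotation":[0,0,0.2],"jaw":1},{"dp":[0,0,0],"rotation":[0,0,0.2],"jaw":1},{"dp":[0,0,0],"rotation":[0,0,0.2],"jaw":1},{"dp":[0,0,0],"rotation":[0,0,0.2],"jaw":1},{"dp":[0,0,0],"rotation":[0,0,0.2],"jaw":1}]'
python3 -m pendant '[{"dp":[0,0,0],"rotation":[0,0,0.235],"jaw":1},{"dp":[0,0,0],"rotation":[0,0,0.235],"jaw":1},{"dp":[0,0,0],"rotation":[0,0,0.235],"jaw":1},{"dp":[0,0,0],"rotation":[0,0,0.235],"jaw":1},{"dp":[0,0,0],"rotation":[0,0,0.235],"jaw":1},{"dp":[0,0,0],"rotation":[0,0,0.235],"jaw":1},{"dp":[0,0,0],"rotation":[0,0,0.235],"jaw":1},{"dp":[0,0,0],"rotation":[0,0,0.235],"jaw":1}]'
python3 - <<'E'
from h import *
tool([.4922,.2669,.112]); s=r.read_state(); print(s["joint_positions"],s["torque"])
c=camera("top"); save(c,"a1.png",(200,150,270,230),6)
E
```

```text
time: 7.65
ee_pos: [0.4912, 0.2666, 0.1119]
eef_rot: [-0.081, 0.997, 0.0, -0.0]
ft_force: [0.2, 0.0, -0.1]
width: 0.087
grip_force: 0.0
time: 8.65
ee_pos: [0.4912, 0.2666, 0.1119]
eef_rot: [0.611, 0.792, 0.0, -0.0]
ft_force: [-1.1, 0.0, -0.0]
width: 0.0867
grip_force: 0.0
pos [0.4912 0.2666 0.1119] yaw 0.256 z [ 0.  0. -1.] dp [ 0.      0.0072 -0.0005]
[-0.67868477  0.27444111  0.11566225  1.77986472 -0.0353493   1.0892481
 -0.29489606] [-0.05396104  0.0356862  -0.0234286 ]
```

```bash
python3 -m pendant '[{"dp":[0,0.005,0],"rotation":[0,0,0],"jaw":0.7},{"dp":[0,0.005,0],"rotation":[0,0,0],"jaw":0.5},{"dp":[0,0.005,0],"rotation":[0,0,0],"jaw":0.4},{"dp":[0,0.005,0],"rotation":[0,0,0],"jaw":0.4},{"dp":[0,0.005,-0.002],"rotation":[0,0,-0.029],"jaw":0.4},{"dp":[0,0.005,-0.003],"rotation":[0,0,-0.058],"jaw":0.4},{"dp":[0,0.005,-0.004],"rotation":[0,0,-0.087],"jaw":0.4},{"dp":[0,0.005,-0.005],"rotation":[0,0,-0.116],"jaw":0.4}]'
python3 -m pendant '[{"dp":[0,0,-0.001],"rotation":[0,0,-0.029],"jaw":0.4},{"dp":[0,0,-0.003],"rotation":[0,0,-0.058],"jaw":0.4},{"dp":[0,0,-0.004],"rotation":[0,0,-0.087],"jaw":0.4},{"dp":[0,0,-0.005],"rotation":[0,0,-0.116],"jaw":0.4},{"dp":[0,0,-0.006],"rotation":[0,0,-0.145],"jaw":0.4},{"dp":[0,0,-0.007],"rotation":[0,0,-0.16],"jaw":0.4},{"dp":[0,0,-0.007],"rotation":[0,0,-0.165],"jaw":0.4},{"dp":[0,0,-0.007],"rotation":[0,0,-0.165],"jaw":0.4}]'
python3 - <<'E'
from h import *
tool([.4922,.2669,.112]); s=r.read_state(); print(s["joint_positions"],s["torque"])
E
```

```text
time: 9.7
ee_pos: [0.4923, 0.2667, 0.1129]
eef_rot: [0.283, 0.959, 0.0, 0.0]
ft_force: [1.6, 1.4, -1.2]
width: 0.0534
grip_force: 30.0
time: 10.7
ee_pos: [0.4922, 0.267, 0.114]
eef_rot: [-0.226, 0.974, 0.0, 0.0]
ft_force: [1.2, 2.1, 0.4]
width: 0.0535
grip_force: 30.0
pos [0.4922 0.267  0.114 ] yaw 2.0271 z [ 0.001  0.001 -1.   ] dp [ 0.0004 -0.0004  0.0136]
[-0.48282209  0.27961825 -0.111087    1.76490462  0.0341092   1.09789761
  1.42193252] [ 0.56108248 -0.34264186 -0.05903692]
```

```bash
python3 -m pendant '[{"dp":[0,0,-0.02],"rotation":[0,0,0],"jaw":0.4},{"dp":[0,0,-0.05],"rotation":[0,0,0],"jaw":0.4},{"dp":[0,0,-0.1],"rotation":[0,0,0],"jaw":0.4},{"dp":[0,0,-0.15],"rotation":[0,0,0],"jaw":0.4}]'
python3 - <<'E'
from h import *
c=camera("top"); P=world(c); s=camera("scene"); 
save(s,"b1.png",(220,110,360,230),4)
tool([.483,-.25,.2])
E
```

```text
time: 11.2
ee_pos: [0.4918, 0.2663, 0.1368]
eef_rot: [-0.227, 0.974, -0.0, -0.0]
ft_force: [-0.7, 0.2, -1.6]
width: 0.0536
grip_force: 30.0
pos [0.4924 0.2667 0.1375] yaw 2.0279 z [ 0.001  0.001 -1.   ] dp [ 1.576  -3.0635 -0.4191]
```

View pics/b1.png

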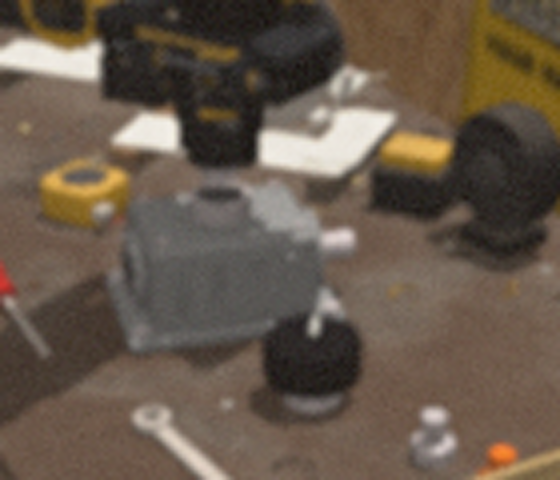

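Cap is off the neck. Carrying it to the box.

```bash
python3 -m pendant '[{"dp":[0,0,-0.3],"rotation":[0,0,0],"jaw":0.4},{"dp":[0.1,-0.2,-0.42],"rotation":[0,0,0],"jaw":0.4},{"dp":[0.25,-0.5,-0.42],"rotation":[0,0,0],"jaw":0.4},{"dp":[0.4,-0.75,-0.42],"rotation":[0,0,0],"jaw":0.4},{"dp":[0.5,-0.98,-0.42],"rotation":[0,0,0],"jaw":0.4},{"dp":[0.5,-0.98,-0.42],"rotation":[0,0,0],"jaw":0.4}]'
python3 -m pendant '[{"dp":[0.15,-0.3,0],"rotation":[0,0,0],"jaw":0.4},{"dp":[0.3,-0.6,0],"rotation":[0,0,0],"jaw":0.4},{"dp":[0.5,-0.98,0],"rotation":[0,0,0],"jaw":0.4},{"dp":[0.5,-0.98,0],"rotation":[0,0,0.073],"jaw":0.4},{"dp":[0.5,-0.98,0],"rotation":[0,0,0.073],"jaw":0.4},{"dp":[0.5,-0.98,0],"rotation":[0,0,0.073],"jaw":0.4},{"dp":[0.5,-0.98,0],"rotation":[0,0,0.073],"jaw":0.4}]'
python3 - <<'E'
from h import *
tool([.483,-.28,.2],1.5708)
E
```

```text
time: 12.05
ee_pos: [0.4897, 0.0983, 0.1994]
eef_rot: [-0.224, 0.975, -0.0, 0.0]
ft_force: [-0.5, 0.4, -0.6]
width: 0.0537
grip_force: 30.0
time: 12.92
ee_pos: [0.4873, -0.0625, 0.1992]
eef_rot: [-0.0, 1.0, 0.0, -0.0]
ft_force: [0.1, 1.1, -0.9]
width: 0.0534
grip_force: 30.0
pos [ 0.4873 -0.0625  0.1992] yaw 1.5712 z [-0.  0. -1.] dp [ 0.0295 -1.4498 -0.0057]
turn tool z frac 6.869762221023757e-05 j7 1.6140293188713626
```

```bash
python3 -m pendant '[{"dp":[0.01,-0.3,0],"rotation":[0,0,0],"jaw":0.4},{"dp":[0.03,-0.6,0],"rotation":[0,0,0],"jaw":0.4},{"dp":[0.03,-0.9,0],"rotation":[0,0,0],"jaw":0.4},{"dp":[0.03,-0.9,0],"rotation":[0,0,0],"jaw":0.4}]'
python3 -m pendant '[{"dp":[0,-0.3,0],"rotation":[0,0,0],"jaw":0.4},{"dp":[0,-0.55,0],"rotation":[0,0,0],"jaw":0.4},{"dp":[0,-0.55,0],"rotation":[0,0,0],"jaw":0.4}]'
python3 - <<'E'
from h import *
tool([.483,-.28,.04],1.5708)
c=camera("top"); save(c,"c1.png",(340,120,460,260),4)
E
```

```text
time: 13.42
ee_pos: [0.4819, -0.2016, 0.1992]
eef_rot: [0.002, 1.0, -0.001, -0.0]
ft_force: [1.2, -0.0, -1.6]
width: 0.0535
grip_force: 30.0
time: 13.8
ee_pos: [0.482, -0.2826, 0.1991]
eef_rot: [0.001, 1.0, -0.0, -0.0]
ft_force: [0.9, 1.0, -1.3]
width: 0.0528
grip_force: 30.0
pos [ 0.482  -0.2826  0.1991] yaw 1.5682 z [-0.001 -0.001 -1.   ] dp [-0.0071  0.0182  1.0603]
turn tool z frac -0.0004201077134250735 j7 2.078637227618426
```

View pics/c1.png

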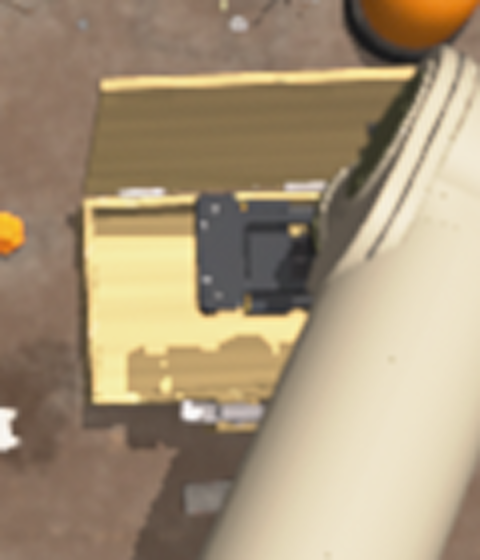

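```bash
python3 -m pendant '[{"dp":[0,0.02,0.3],"rotation":[0,0,0],"jaw":0.4},{"dp":[0,0.02,0.6],"rotation":[0,0,0],"jaw":0.4},{"dp":[0,0.02,0.85],"rotation":[0,0,0],"jaw":0.4},{"dp":[0,0.02,1],"rotation":[0,0,0],"jaw":0.4},{"dp":[0,0.02,1],"rotation":[0,0,0],"jaw":0.4}]'
python3 -m pendant '[{"dp":[0,0,0.08],"rotation":[0,0,0],"jaw":0.4},{"dp":[0,0,0.13],"rotation":[0,0,0],"jaw":0.4},{"dp":[0,0,0.13],"rotation":[0,0,0],"jaw":0.75},{"dp":[0,0,0.13],"rotation":[0,0,0],"jaw":0.75},{"dp":[0,0,0.13],"rotation":[0,0,0],"jaw":0.75},{"dp":[0,0,-0.2],"rotation":[0,0,0],"jaw":0.75},{"dp":[0,0,-0.6],"rotation":[0,0,0],"jaw":0.75},{"dp":[0,0,-0.9],"rotation":[0,0,0],"jaw":0.75}]'
python3 - <<'E'
from h import *
tool([.5275,-.016,.19])
E
```

```text
time: 14.48
ee_pos: [0.482, -0.2752, 0.0478]
eef_rot: [-0.001, 1.0, 0.001, -0.002]
ft_force: [0.4, -0.2, -0.5]
width: 0.0535
grip_force: 30.0
time: 15.48
ee_pos: [0.4828, -0.2782, 0.1872]
eef_rot: [0.001, 1.0, -0.0, 0.001]
ft_force: [1.3, 0.3, -0.5]
width: 0.065
grip_force: 0.0
pos [ 0.4828 -0.2782  0.1872] yaw 1.5692 z [ 0.002 -0.001 -1.   ] dp [-0.2956  1.7486 -0.0193]
```

```bash
python3 -m pendant '[{"dp":[0,0.4,0],"rotation":[0,0,0],"jaw":1},{"dp":[0,0.8,0],"rotation":[0,0,0],"jaw":1},{"dp":[0,1,0],"rotation":[0,0,0],"jaw":1},{"dp":[0,1,0],"rotation":[0,0,0],"jaw":1}]'
python3 -m pendant '[{"dp":[0,0.4,0],"rotation":[0,0,0],"jaw":1},{"dp":[0,0.8,0],"rotation":[0,0,0],"jaw":1},{"dp":[0,1,0],"rotation":[0,0,0],"jaw":1},{"dp":[0,1,0],"rotation":[0,0,0],"jaw":1}]'
python3 -m pendant '[{"dp":[0,0.4,0],"rotation":[0,0,0],"jaw":1},{"dp":[0,0.8,0],"rotation":[0,0,0],"jaw":1},{"dp":[0,1,0],"rotation":[0,0,0],"jaw":1},{"dp":[0,1,0],"rotation":[0,0,0],"jaw":1}]'
python3 - <<'E'
from h import *
c=camera("top"); np.save("top2.npy",c,allow_pickle=True); save(c,"d1.png",(190,130,450,260),3)
tool([.5275,-.016,.19])
P=world(c); z=P[...,2]
m=((abs(z-.036)<.006)&(P[...,0]>.3)&(P[...,0]<.72)&(P[...,1]<.2)&(P[...,1]>-.45)).astype(np.uint8)
k,l,st,ce=cv2.connectedComponentsWithStats(m)
for i in range(1,k):
    if st[i,4]>10: print(st[i],ray(c,*ce[i],.036),c["image"][l==i].mean(0))
E
```

```text
time: 15.98
ee_pos: [0.483, -0.1254, 0.1847]
eef_rot: [-0.001, 1.0, 0.0, 0.0]
ft_force: [0.0, -0.4, 0.4]
width: 0.0866
grip_force: 0.0
time: 16.48
ee_pos: [0.4831, 0.0234, 0.1844]
eef_rot: [-0.001, 1.0, 0.0, 0.0]
ft_force: [0.9, -0.7, 0.4]
width: 0.087
grip_force: 0.0
time: 16.98
ee_pos: [0.4834, 0.1727, 0.1842]
eef_rot: [-0.0, 1.0, 0.0, 0.0]
ft_force: [0.3, -0.9, 0.3]
width: 0.0871
grip_force: 0.0
pos [0.4837 0.1708 0.1842] yaw 1.5687 z [ 0.    -0.001 -1.   ] dp [-0.2946 -1.2451 -0.0381]
[428 122  26  12  67] [ 0.69557713 -0.40324074  0.036     ] [85.44776119 61.31343284 42.41791045]
[368 172  13   1  13] [ 0.55616968 -0.18710792  0.036     ] [112.46153846  96.30769231  67.07692308]
[425 173   2  10  11] [ 0.53705223 -0.35338337  0.036     ] [92.36363636 78.54545455 55.        ]
[338 174   6   6  29] [ 0.54304691 -0.07915204  0.036     ] [244.51724138 182.27586207  41.65517241]
[318 179   6   6  25] [ 0.52719454 -0.01484068  0.036     ] [243.56 242.76 242.8 ]
[426 184   2  15  19] [ 0.4935787  -0.35428657  0.036     ] [92.68421053 78.73684211 55.63157895]
[394 196   8   7  13] [ 0.46715166 -0.25793833  0.036     ] [69.         60.61538462 50.38461538]
[427 203   2  13  15] [ 0.43682887 -0.35599081  0.036     ] [94.06666667 80.06666667 56.26666667]
```

View pics/d1.png

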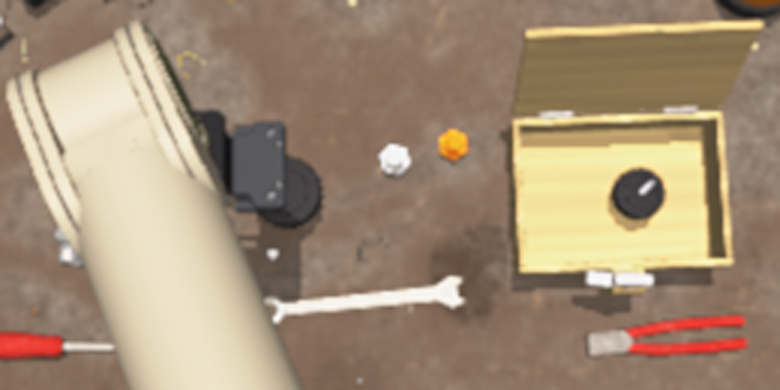

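Cap stands upright in the box at crop (638,193). The plug is still at crop (395,159). Going for the plug's shank.

```bash
python3 -m pendant '[{"dp":[-0.1,-0.3,0],"rotation":[0,0,0],"jaw":0.4},{"dp":[-0.2,-0.6,0],"rotation":[0,0,0],"jaw":0.4},{"dp":[-0.29,-0.9,0],"rotation":[0,0,0],"jaw":0.4},{"dp":[-0.29,-0.9,0],"rotation":[0,0,0],"jaw":0.4}]'
python3 -m pendant '[{"dp":[0,-0.345,0],"rotation":[0,0,0],"jaw":0.4},{"dp":[0,-0.345,0],"rotation":[0,0,0],"jaw":0.4},{"dp":[0,-0.345,0],"rotation":[0,0,0],"jaw":0.4}]'
python3 - <<'E'
from h import *
tool([.5273,-.0155,.017])
E
```

```text
time: 17.52
ee_pos: [0.527, 0.0299, 0.1844]
eef_rot: [0.006, 1.0, -0.001, 0.0]
ft_force: [-0.7, 1.5, 0.6]
width: 0.0546
grip_force: 0.0
time: 17.9
ee_pos: [0.5261, -0.0151, 0.1844]
eef_rot: [0.001, 1.0, 0.0, 0.0]
ft_force: [-0.4, 0.5, -0.4]
width: 0.0354
grip_force: 0.0
pos [ 0.5261 -0.0151  0.1844] yaw 1.5681 z [ 0.  0. -1.] dp [-0.0079 -0.003   1.1157]
```

```bash
python3 -m pendant '[{"dp":[-0.008,-0.003,0.4],"rotation":[0,0,0],"jaw":0.4},{"dp":[-0.008,-0.003,0.7],"rotation":[0,0,0],"jaw":0.4},{"dp":[-0.008,-0.003,0.9],"rotation":[0,0,0],"jaw":0.4},{"dp":[-0.008,-0.003,0.9],"rotation":[0,0,0],"jaw":0.4}]'
python3 -m pendant '[{"dp":[0,0,0.1],"rotation":[0,0,0],"jaw":0.4},{"dp":[0,0,0.21],"rotation":[0,0,0],"jaw":0.4},{"dp":[0,0,0.21],"rotation":[0,0,0],"jaw":0.4},{"dp":[0,0,0.21],"rotation":[0,0,0],"jaw":0.1},{"dp":[0,0,0.21],"rotation":[0,0,0],"jaw":0.1},{"dp":[0,0,0.21],"rotation":[0,0,0],"jaw":0.1},{"dp":[0,0,0.21],"rotation":[0,0,0],"jaw":0.1}]'
python3 -m pendant '[{"dp":[0,0,-0.3],"rotation":[0,0,0],"jaw":0.1},{"dp":[0,0,-0.6],"rotation":[0,0,0],"jaw":0.1},{"dp":[0,0,-0.9],"rotation":[0,0,0],"jaw":0.1},{"dp":[0,0,-0.9],"rotation":[0,0,0],"jaw":0.1}]'
python3 - <<'E'
from h import *
tool([.483,-.195,.16],1.5708)
E
```

```text
time: 18.4
ee_pos: [0.5257, -0.0143, 0.0474]
eef_rot: [-0.0, 1.0, -0.0, -0.002]
ft_force: [-0.2, -0.4, 0.3]
width: 0.0348
grip_force: 0.0
time: 19.27
ee_pos: [0.5279, -0.0152, 0.0183]
eef_rot: [0.001, 1.0, 0.0, 0.0]
ft_force: [0.4, -0.7, 4.4]
width: 0.0169
grip_force: 30.0
time: 19.77
ee_pos: [0.5295, -0.0151, 0.1562]
eef_rot: [0.001, 1.0, 0.0, 0.003]
ft_force: [-0.7, 0.5, -2.0]
width: 0.0174
grip_force: 30.0
pos [ 0.5295 -0.0151  0.1562] yaw 1.5694 z [ 0.006  0.001 -1.   ] dp [ 0.3079 -1.2    -0.028 ]
turn tool z frac -0.0002266046096762999 j7 1.532628797412098
```

```bash
python3 -m pendant '[{"dp":[0.1,-0.3,-0.1],"rotation":[0,0,0],"jaw":0.1},{"dp":[0.2,-0.6,-0.1],"rotation":[0,0,0],"jaw":0.1},{"dp":[0.31,-0.9,-0.1],"rotation":[0,0,0],"jaw":0.1},{"dp":[0.31,-0.9,-0.1],"rotation":[0,0,0],"jaw":0.1}]'
python3 -m pendant '[{"dp":[0,-0.3,0],"rotation":[0,0,0],"jaw":0.1},{"dp":[0,-0.3,0.3],"rotation":[0,0,0],"jaw":0.1},{"dp":[0,-0.3,0.6],"rotation":[0,0,0],"jaw":0.1},{"dp":[0,-0.3,0.9],"rotation":[0,0,0],"jaw":0.1},{"dp":[0,-0.3,0.9],"rotation":[0,0,0],"jaw":0.1}]'
python3 - <<'E'
from h import *
tool([.483,-.195,.028],1.5708)
E
```

```text
time: 20.27
ee_pos: [0.4787, -0.1538, 0.1667]
eef_rot: [0.004, 1.0, -0.0, -0.001]
ft_force: [0.4, 1.5, 0.0]
width: 0.0171
grip_force: 30.0
time: 20.9
ee_pos: [0.4779, -0.1934, 0.0293]
eef_rot: [0.0, 1.0, 0.001, -0.004]
ft_force: [-0.3, 0.8, 0.2]
width: 0.0172
grip_force: 30.0
pos [ 0.4779 -0.1934  0.0293] yaw 1.5703 z [-0.008  0.002 -1.   ] dp [-0.0342 -0.0104  0.0084]
turn tool z frac -7.490903523818541e-05 j7 1.9513739694753212
```

```bash
python3 -m pendant '[{"dp":[0,0,0],"rotation":[0,0,0],"jaw":0.35},{"dp":[0,0,0],"rotation":[0,0,0],"jaw":0.35},{"dp":[0,0,0],"rotation":[0,0,0],"jaw":0.35},{"dp":[0,0,-0.3],"rotation":[0,0,0],"jaw":0.35},{"dp":[0,0,-0.6],"rotation":[0,0,0],"jaw":0.35},{"dp":[0,0,-0.95],"rotation":[0,0,0],"jaw":0.35},{"dp":[0,0,-0.95],"rotation":[0,0,0],"jaw":0.35}]'
python3 -m pendant '[{"dp":[0,0.4,-0.3],"rotation":[0,0,0],"jaw":0},{"dp":[0,0.8,-0.6],"rotation":[0,0,0],"jaw":0},{"dp":[0,1,-0.9],"rotation":[0,0,0],"jaw":0},{"dp":[0,1,-0.9],"rotation":[0,0,0],"jaw":0}]'
python3 - <<'E'
from h import *
c=camera("top"); np.save("top3.npy",c,allow_pickle=True); save(c,"e1.png",(190,100,450,260),3)
s=camera("scene"); np.save("scene3.npy",s,allow_pickle=True)
P=world(c)
m=(P[...,2]>.13)&(P[...,0]>.55)&(P[...,0]<.68)&(P[...,1]<-.15)&(P[...,1]>-.35)
q=P[m]; 
f=np.polyfit(q[:,0],q[:,2],1); print("lid slope angle",np.arctan2(f[0],1),q.min(0),q.max(0))
tool([.6,-.15,.3])
E
```

```text
time: 21.78
ee_pos: [0.4832, -0.1959, 0.1802]
eef_rot: [0.001, 1.0, -0.001, 0.004]
ft_force: [0.3, 0.7, -0.5]
width: 0.0304
grip_force: 0.0
time: 22.28
ee_pos: [0.4818, -0.0423, 0.3131]
eef_rot: [-0.001, 1.0, 0.0, 0.002]
ft_force: [0.1, -0.6, -0.9]
width: 0.0022
grip_force: 0.0
lid slope angle 1.2315158151446224 [ 0.58216403 -0.34987971  0.13012281] [ 0.62398843 -0.15007086  0.23060188]
pos [ 0.4814 -0.0443  0.3111] yaw 1.5713 z [ 0.002  0.    -1.   ] dp [-0.7903 -0.7052  0.0751]
```

View pics/e1.png

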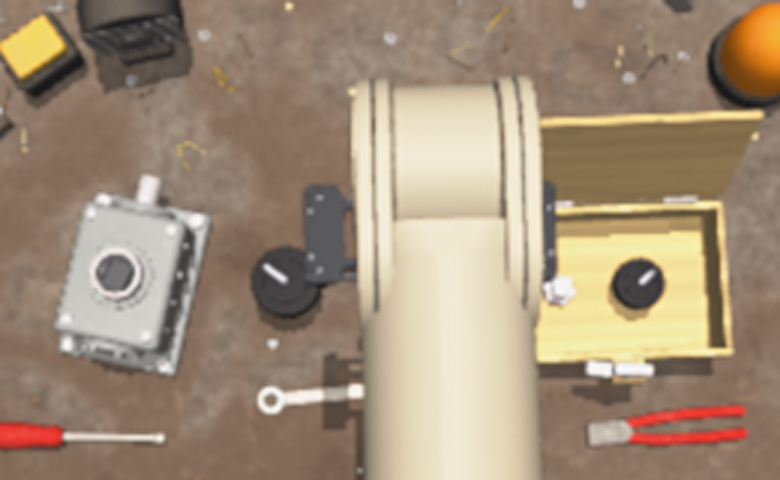

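```bash
python3 -m pendant '[{"dp":[-0.2,-0.2,0],"rotation":[0,0,0],"jaw":0},{"dp":[-0.4,-0.4,0],"rotation":[0,0,0],"jaw":0},{"dp":[-0.63,-0.65,0],"rotation":[0,0,0],"jaw":0},{"dp":[-0.63,-0.65,0],"rotation":[0,0,0],"jaw":0}]'
python3 -m pendant '[{"dp":[-0.2,-0.2,0],"rotation":[0,0,0],"jaw":0},{"dp":[-0.4,-0.4,0],"rotation":[0,0,0],"jaw":0},{"dp":[-0.63,-0.65,0],"rotation":[0,0,0],"jaw":0},{"dp":[-0.63,-0.65,0],"rotation":[0,0,0],"jaw":0}]'
python3 - <<'E'
from h import *
tool([.67,-.24,.19])
s=camera("scene"); save(s,"f1.png",(290,120,500,320),3)
E
```

```text
time: 22.88
ee_pos: [0.575, -0.1477, 0.3067]
eef_rot: [0.004, 1.0, -0.001, -0.003]
ft_force: [-0.6, 0.6, -0.0]
width: 0.0005
grip_force: 0.0
time: 23.38
ee_pos: [0.6691, -0.244, 0.3055]
eef_rot: [0.003, 1.0, -0.0, -0.003]
ft_force: [-0.3, -0.0, 0.2]
width: 0.0004
grip_force: 0.0
pos [ 0.6691 -0.244   0.3055] yaw 1.5651 z [-0.006 -0.001 -1.   ] dp [-0.0105  0.0273  0.7699]
```

View pics/f1.png

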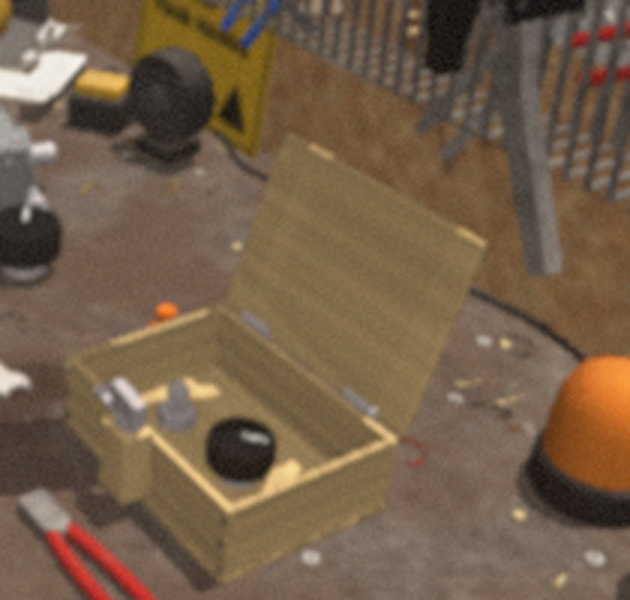

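```bash
python3 -m pendant '[{"dp":[-0.01,0,0.3],"rotation":[0,0,0],"jaw":0},{"dp":[-0.01,0,0.6],"rotation":[0,0,0],"jaw":0},{"dp":[-0.01,0,0.77],"rotation":[0,0,0],"jaw":0},{"dp":[-0.01,0,0.77],"rotation":[0,0,0],"jaw":0}]'
python3 -m pendant '[{"dp":[0.2,0,0],"rotation":[0,0,0],"jaw":0},{"dp":[0.32,0,0],"rotation":[0,0,0],"jaw":0},{"dp":[0.44,0,0],"rotation":[0,0,0],"jaw":0},{"dp":[0.56,0,0],"rotation":[0,0,0],"jaw":0},{"dp":[0.66,0,0],"rotation":[0,0,0],"jaw":0},{"dp":[0.76,0,0],"rotation":[0,0,0],"jaw":0},{"dp":[0.84,0,0],"rotation":[0,0,0],"jaw":0},{"dp":[0.92,0,0],"rotation":[0,0,0],"jaw":0}]'
python3 -m pendant '[{"dp":[0,0,-0.2],"rotation":[0,0,0],"jaw":0},{"dp":[0,0,-0.4],"rotation":[0,0,0],"jaw":0},{"dp":[0,0,-0.4],"rotation":[0,0,0],"jaw":0},{"dp":[0,0,-0.4],"rotation":[0,0,0],"jaw":0},{"dp":[0,0,-0.4],"rotation":[0,0,0],"jaw":0},{"dp":[0,0,-0.4],"rotation":[0,0,0],"jaw":0},{"dp":[0,0,-0.4],"rotation":[0,0,0],"jaw":0},{"dp":[0,0,-0.4],"rotation":[0,0,0],"jaw":0}]'
python3 - <<'E'
from h import *
tool([.39,-.2515,.25])
s=camera("scene"); save(s,"g1.png",(290,120,500,320),3)
E
```

```text
time: 23.92
ee_pos: [0.6694, -0.239, 0.1931]
eef_rot: [0.0, 1.0, 0.001, -0.002]
ft_force: [0.6, -0.7, 0.8]
width: 0.0003
grip_force: 0.0
time: 24.92
ee_pos: [0.5328, -0.2401, 0.1958]
eef_rot: [0.001, 1.0, -0.0, 0.001]
ft_force: [0.7, -0.6, 0.2]
width: 0.0002
grip_force: 0.0
time: 25.92
ee_pos: [0.5331, -0.2401, 0.2546]
eef_rot: [0.001, 1.0, 0.0, -0.0]
ft_force: [-0.3, -0.1, 0.4]
width: 0.0003
grip_force: 0.0
pos [ 0.5331 -0.2401  0.2546] yaw 1.5695 z [-0.  0. -1.] dp [ 0.9542 -0.0769  0.031 ]
```

View pics/g1.png

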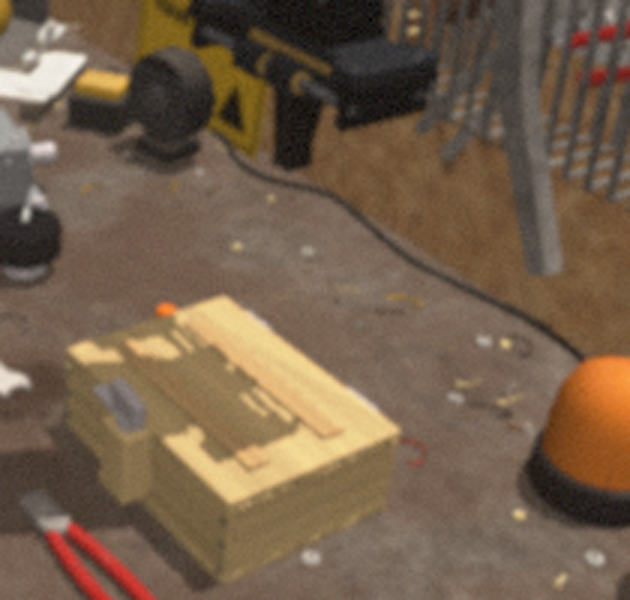

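Lid is shut, no plug was hidden behind it. Now the turnbutton.

```bash
python3 -m pendant '[{"dp":[0.3,-0.03,0],"rotation":[0,0,0.235],"jaw":0.4},{"dp":[0.6,-0.077,0],"rotation":[0,0,0.235],"jaw":0.4},{"dp":[0.954,-0.077,0],"rotation":[0,0,0.235],"jaw":0.4},{"dp":[0.954,-0.077,0],"rotation":[0,0,0.235],"jaw":0.4},{"dp":[0.954,-0.077,0],"rotation":[0,0,0.235],"jaw":0.4},{"dp":[0.954,-0.077,0],"rotation":[0,0,0.235],"jaw":0.4},{"dp":[0.954,-0.077,0],"rotation":[0,0,0.235],"jaw":0.4},{"dp":[0.954,-0.077,0],"rotation":[0,0,0.235],"jaw":0.4}]' 20
python3 - <<'E'
from h import *
tool([.39,-.2515,.092],0)
print(r.read_state()["joint_positions"])
E
```

```text
time: 26.98
ee_pos: [0.39, -0.2516, 0.2548]
eef_rot: [0.676, 0.737, 0.0, 0.0]
ft_force: [-0.0, 0.6, -0.1]
width: 0.0347
grip_force: 0.0
pos [ 0.39   -0.2516  0.2548] yaw 0.0871 z [ 0.  0. -1.] dp [ 4.0000e-04 -5.0000e-04  1.0856e+00]
turn tool z frac 0.013858868472684511 j7 0.5439058140347005
[ 0.1121782  -0.0623456   0.34962785  1.83223877  0.02160616  1.36778881
  0.54390581]
```

```bash
python3 -m pendant '[{"dp":[0,0,0.3],"rotation":[0,0,0.014],"jaw":0.4},{"dp":[0,0,0.6],"rotation":[0,0,0.014],"jaw":0.4},{"dp":[0,0,0.85],"rotation":[0,0,0.014],"jaw":0.4},{"dp":[0,0,0.95],"rotation":[0,0,0.014],"jaw":0.4},{"dp":[0,0,0.95],"rotation":[0,0,0.014],"jaw":0.4}]'
python3 -m pendant '[{"dp":[0,0,0.13],"rotation":[0,0,0],"jaw":0.4},{"dp":[0,0,0.13],"rotation":[0,0,0],"jaw":0.05},{"dp":[0,0,0.13],"rotation":[0,0,0],"jaw":0.05},{"dp":[0,0,0.13],"rotation":[0,0,0],"jaw":0.05},{"dp":[0,0,0.13],"rotation":[0,0,0],"jaw":0.05}]'
```

```text
time: 27.6
ee_pos: [0.39, -0.2515, 0.1123]
eef_rot: [0.705, 0.709, -0.0, -0.0]
ft_force: [-0.2, -1.0, 0.2]
width: 0.0348
grip_force: 0.0
time: 28.22
ee_pos: [0.388, -0.252, 0.0934]
eef_rot: [0.706, 0.708, -0.001, -0.002]
ft_force: [-10.9, 0.9, 11.9]
width: 0.0109
grip_force: 19.9
```

```bash
python3 -m pendant '[{"dp":[0,-0.018,-0.01],"rotation":[0,0,0],"jaw":0.05},{"dp":[0,-0.018,-0.01],"rotation":[0,0,0.02],"jaw":0.05},{"dp":[0,-0.018,-0.01],"rotation":[0,0,0.045],"jaw":0.05},{"dp":[0,-0.018,-0.01],"rotation":[0,0,0.07],"jaw":0.05},{"dp":[0,-0.018,-0.01],"rotation":[0,0,0.095],"jaw":0.05},{"dp":[0,-0.018,-0.01],"rotation":[0,0,0.12],"jaw":0.05},{"dp":[0,-0.018,-0.01],"rotation":[0,0,0.12],"jaw":0.05}]'
python3 - <<'E'
from h import *
tool([.388,-.2515,.092],-1.57); s=r.read_state(); print(s["ft_force"],s["torque"])
E
```

```text
time: 29.1
ee_pos: [0.39, -0.2528, 0.0944]
eef_rot: [0.917, 0.399, 0.002, 0.003]
ft_force: [17.2, -9.5, -25.7]
width: 0.0109
grip_force: 20.0
pos [ 0.39   -0.2528  0.0944] yaw -0.7508 z [ 0.006 -0.004 -1.   ] dp [-0.0025 -0.0158  0.0161]
turn tool z frac 0.13037996837530674 j7 -0.2350259288766538
[ 17.21334624  -9.47791762 -25.7111748 ] [-2.28064015 -3.50235747  0.00703608]
```

```bash
python3 -m pendant '[{"dp":[0.004,0.015,0.007],"rotation":[0,0,0],"jaw":0.05},{"dp":[0.004,0.015,0.007],"rotation":[0,0,0.02],"jaw":0.05},{"dp":[0.004,0.015,0.007],"rotation":[0,0,0.045],"jaw":0.05},{"dp":[0.004,0.015,0.007],"rotation":[0,0,0.07],"jaw":0.05},{"dp":[0.004,0.015,0.007],"rotation":[0,0,0.095],"jaw":0.05},{"dp":[0.004,0.015,0.007],"rotation":[0,0,0.12],"jaw":0.05},{"dp":[0.004,0.015,0.007],"rotation":[0,0,0.125],"jaw":0.05},{"dp":[0.004,0.015,0.007],"rotation":[0,0,0.125],"jaw":0.05}]'
python3 - <<'E'
from h import *
tool([.388,-.2515,.092],-1.57); s=r.read_state(); print(s["ft_force"],s["torque"])
E
```

```text
time: 30.1
ee_pos: [0.3912, -0.2553, 0.0943]
eef_rot: [1.0, 0.018, 0.002, 0.002]
ft_force: [8.5, -12.3, -11.8]
width: 0.0108
grip_force: 20.0
pos [ 0.3912 -0.2553  0.0943] yaw -1.5357 z [ 0.005 -0.005 -1.   ] dp [-0.0207 -0.026   0.0148]
turn tool z frac 0.005465185635116829 j7 -1.010579602009794
[  8.53277217 -12.30850121 -11.76620042] [-2.74118292 -1.68642018  0.02622118]
```

```bash
python3 -m pendant '[{"dp":[0,0,0],"rotation":[0,0,0],"jaw":0.4},{"dp":[0,0,0],"rotation":[0,0,0],"jaw":0.4},{"dp":[0,0,0],"rotation":[0,0,0],"jaw":0.4},{"dp":[0,0,-0.2],"rotation":[0,0,0],"jaw":0.4},{"dp":[0,0,-0.6],"rotation":[0,0,0],"jaw":0.4},{"dp":[0,0,-0.95],"rotation":[0,0,0],"jaw":0.4},{"dp":[0,0,-0.95],"rotation":[0,0,0],"jaw":0.4}]'
python3 -m pendant '[{"dp":[0.3,0,-0.2],"rotation":[0,0,0],"jaw":0.4},{"dp":[0.3,-0.4,-0.4],"rotation":[0,0,0],"jaw":0.4},{"dp":[0.3,-0.8,-0.4],"rotation":[0,0,0],"jaw":0.4},{"dp":[0.3,-1,-0.4],"rotation":[0,0,0],"jaw":0.4},{"dp":[0.3,-1,-0.4],"rotation":[0,0,0],"jaw":0.4}]'
python3 - <<'E'
from h import *
tool([.388,-.2515,.092])
s=camera("scene"); save(s,"h1.png",(220,140,460,340),3)
P=world(s); q=P[(abs(P[...,0]-.5)<.05)&(abs(P[...,1]+.25)<.1)&(P[...,2]<.12)]; print("lid z",np.median(q[:,2]))
E
```

```text
time: 30.98
ee_pos: [0.3911, -0.2534, 0.2397]
eef_rot: [1.0, 0.018, 0.003, 0.001]
ft_force: [-0.0, -0.4, -0.6]
width: 0.0348
grip_force: 0.0
time: 31.6
ee_pos: [0.4287, -0.0986, 0.2949]
eef_rot: [1.0, 0.021, -0.001, -0.0]
ft_force: [0.1, 0.3, -0.1]
width: 0.0349
grip_force: 0.0
pos [ 0.4287 -0.0986  0.2949] yaw -1.5297 z [-0.001  0.    -1.   ] dp [-0.3112  1.0082  1.3527]
lid z 0.07974925893829315
```

View pics/h1.png

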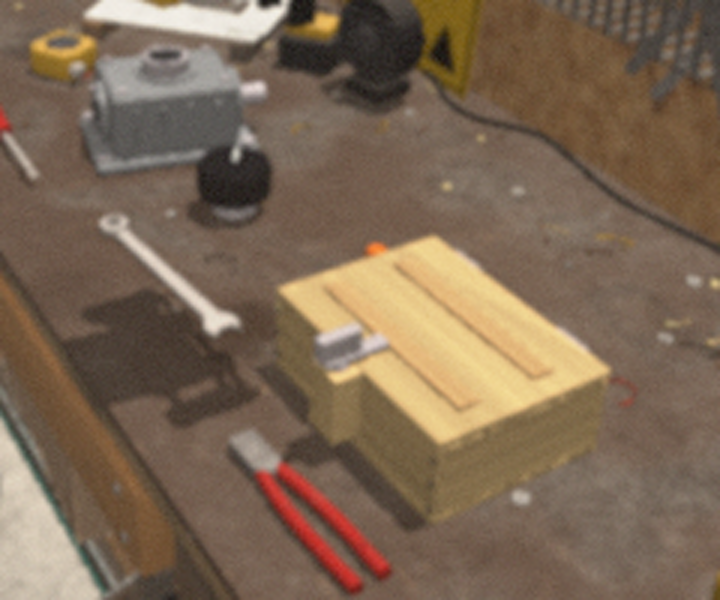

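The lid is shut and the turnbutton's long arm lies across it at crop (360,345). The tools at the front haven't moved and the gripper is clear, so I'm handing in.

```bash
python3 -c "
from bench import r
print(r.close_job())"
```

```text
the job is handed in; nothing more can be done
None
```

The fill cap and the only loose hex plug I found are in the parts box, the lid is shut, the turnbutton is across it, and I handed the job in at about 32 s (no verdict came back).

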